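# Fit the grating disc on the food processor's keyed spindle

## Task

Fit the grating disc to the food processor: set its hub over the drive spindle in the bowl and, with light pressure only, turn it until its slots drop over the spindle's keys and it sits fully home and level on the spindle's shoulder, then let go. Never force it down, and leave the other things on the worktop where they are.

Things in the scene. Friction and masses are not known exactly. Their poses are not given: they have to be found in the camera images.
- disc_grip (a point): Grating disc (loose, about 0.13 kg, 67 mm tall), standing on its hub: white sleeve below (40 mm across, 32 tall), steel grating plate (160 across, 3 thick), white upright finger grip on top (50 long, 18 wide, 32 tall). This point: on the disc's axis in the finger grip, 21 mm above the plate, 11 below the grip's top, 56 above the sleeve's foot. z up, x along the grip's length, y across its 18 mm.
- disc_foot (a point): Centre of the open lower face of the disc's sleeve, on its axis; axes as disc_grip. Here opens a blind bore 15.5 mm across, 32 mm deep, with two opposite slots 6.5 mm wide over its full depth, reaching 13 mm from the axis. The slots lie along x, in line with the finger grip, so half a turn of the disc makes no difference.
- spindle_seat (a point): On the axis of the food processor's upright drive spindle, at the round shoulder (36 mm across) on which the sleeve's foot rests when the disc is home; z up, the other axes are the processor's, not the spindle's. Two opposite keys 5 mm wide, reaching 12 mm from the axis, rise 12 mm above it: a disc whose slots are not over the keys stops 12 mm too high.
- spindle_tip (a point): Top of the spindle's round steel nose, on its axis, 30 mm above spindle_seat. The nose is 14 mm across; its top 6 mm tapers to 6 mm across. Axes are the processor's: which way the keys point is not measured, the motor stopped anywhere. The spindle turns only stiffly (about 0.15 N m) and stays where it is.
- processor: Food processor, fixed: white motor base 200 x 190 mm, 100 tall, on it a clear round bowl, 172 mm wide inside at the rim, with a grey handle opposite the dial. The rim is 205 mm above the worktop, 45 above the spindle's shoulder; the seated disc's plate lies 10 mm below the rim. Origin under the centre, on the spindle's axis; x from dial to bowl handle, z up.
- scales: Flat grey kitchen scales, 150 x 190 x 24 mm, loose; leave alone. Origin under the centre.
- mixing_bowl: Clear plastic mixing bowl, 210 mm across, 100 mm tall, loose; leave alone. Origin under the centre.
- ravioli_tray: Pink ravioli tray with pockets, 110 x 250 x 22 mm, loose; leave alone. Origin under the centre.
- jar: Glass jar with a steel lid, 64 mm across, 85 mm tall, loose; leave alone. Origin under the centre.
Not all that is in view belongs to the job. Of the things like the part that bears disc_grip, leave any that is orange or yellow; of the rest the larger one is meant.

How it is judged:
On the way:
1. the hub is set over the spindle's nose (horizontal distance between disc_foot and spindle_seat below 0.004 m and z of disc_foot in the frame of spindle_seat below 0.022 m and angle between disc_foot's own z axis and vertical below 0.15 rad), for 0.05 s.
At the end, for the whole second after the job is handed in: The disc is home on the spindle: its sleeve's lower face within 2.5 mm of the shoulder and 3 mm of the axis, level within 0.05 rad, at rest and let go (horizontal distance between disc_foot and spindle_seat below 0.003 m and z of disc_foot in the frame of spindle_seat below 0.0025 m and angle between disc_foot's own z axis and vertical below 0.05 rad and linear speed of disc below 0.01 m/s); the robot touches nothing.
It fails at once if the disc is pressed down with more than 30 N while it still stands on top of the keys (contact force between disc and processor above 30 N and z of disc_foot in the frame of spindle_seat above 0.009 m).
It fails at once if the disc is forced against the food processor with more than 45 N (contact force between disc and processor above 45 N).
It fails at once if the robot pushes on the food processor with more than 15 N (contact force between any of the arm, the fingers and processor above 15 N).
It fails at once if another thing on the worktop is moved by more than 20 mm (distance of any of scales, mixing_bowl, ravioli_tray, jar from where it was at the start of the episode above 0.02 m).
It also fails if it takes over 64 s, if anything falls off the work surface, if the arm or the gripper's body presses on something with over 40 N, if the wrist force passes 120 N, or if a joint passes its speed limit or range.

## Robot

A 6-joint arm with a two-finger parallel gripper is mounted at the origin on the work surface. World frame = base frame: x ahead of the robot, y to its left, z up, the work surface at z = 0. Lengths are in m, angles in rad, forces in N, time in s.
With the tool pointing down it reaches from about 0.3 to 0.775 m from the base axis. Payload 14.6 kg.
Tool frame: the origin (TCP) lies at the very end of the fingers, on their centre line; the grasp point (between the pads) lies 19 mm behind it; z points along the fingers, y is the direction in which the jaws open and shut (so a half turn about z gives the same grasp; the last joint's range is limited). The gripper opens to 85 mm and grips with 20 to 120 N. Pads are 22 mm wide; open, the fingers measure 114 mm over their backs; the gripper's body (76 mm by 85 mm) begins 54 mm behind the grasp point. The pads swing forward as they close: fully open they stand 13 mm farther back than shut.
Start: joints at [1.146, 0.3, 1.521, -0, 1.321, -0.067], TCP at [0.193, 0.515, 0.231] pointing down, gripper open.
Joint ranges: [-3.03, 3.03], [-0.79, 2.21], [0.23, 2.52], [-1.04, 4.18], [0, 3.07], [-2.55, 2.55]. Speed limits (rad/s): [2.22, 2.22, 2.57, 3.14, 3.14, 3.14].

## Interface

Orientations are given as a unit quaternion [w, x, y, z].
In Python, from plant import monitor, vision, r gives the robot as it stands.
- The arm moves only by the tool jog_arm, never from a script. Its argument "plan" is a list of rows, each a list of 3 entries, a list of its own where there are three numbers: the opening, from 0 (shut) to 1 (fully open), then the shift along the world's x, y, z as a fraction of full scale, then the turn about the world's z as a fraction of full scale. A call has exactly 8 rows; each row shifts and turns the pose as measured when the row begins; what a row does not reach is not made up. Full scale, the value 1, is 30 mm for a shift and 0.1 rad for a turn. A row lasts 1/12 s, in which the tool goes at most 41.7 mm and 7.16 degrees, less where a joint would pass 70% of its speed; a pose out of reach is approached as far as the arm can. A call with a number of a shift or a turn outside -1 to 1 is refused whole. A call with a gripper value outside its range is refused whole. The fingers move at their own pace and stop on an object; the grip force is fixed at half the most. Time passes only in rows, so rows that do not move let the fingers close, or fill a call up. It gives the time, the measured TCP pose, the force and the opening at its end, in the units of the state.
- monitor.observe(): the state, without advancing time (a new reading comes with each control period).
- vision.read_camera(name): name is "side" or "top"; returns a dict with "color" (420x560x3 uint8, red, green, blue), "depth" (420x560 float32, m along the optical axis (not along the pixel's ray), 0 where there is no reading), "mtx" (3x3 intrinsics, pixels), "extrinsics" (4x4, takes a point from world to camera coordinates). Camera axes: x right, y down, z forward; pixel columns grow to the right and rows downward; lengths in m; the calibration is good to about 2 mm. A picture is of the moment at which its call begins.
- r.job_done(): hands the job in, once; it reports no verdict.
The state is a dict: "t": time; "joint_pos": joint angles; "joint_velocities": joint speeds; "effort": joint torques, N m; "position": TCP position; "eef_rot": TCP orientation; "force": force on the tool from outside, world axes, zero at the start; "torque": the same for the moment, N m; "opening": finger opening in m.
Only numpy, scipy, OpenCV 4.12 (cv2) and the standard library are available. Lean on these libraries where they do the work, as an engineer would, in place of code of your own. Each camera call takes 0.05 s, during which the arm holds its last target. There are 200 camera calls.

## Working session

There is one attempt and no reset: what is moved stays moved. The work goes in short steps, Python scripts to look and compute and a tool call to move; the robot and the scene stay as the last step left them, time stands still between calls to the robot, and variables do not carry over. Pictures are saved under pics/ and viewed, about 8 in all and at most 12, crops included, and the job is handed in when it is done.

Besides the shell and the picture viewer there is one more tool, called after "Request:" in YAML: its name, and indented under it one key for each argument. jog_arm: Moves the arm, as the interface text tells. Its arguments: {"type":"object","properties":{"plan":{"type":"array","items":{"type":"array"}}},"required":["plan"]}

```bash
mkdir -p pics
cat > h.py <<'E'
import numpy as np,cv2
from plant import monitor,vision,r
def cam(n,save=None):
    c=vision.read_camera(n)
    if save: cv2.imwrite('pics/'+save,c['color'][:,:,::-1])
    return c
def pts(c):
    d=c['depth'];K=c['mtx'];v,u=np.mgrid[:d.shape[0],:d.shape[1]]
    P=np.stack([(u-K[0,2])/K[0,0]*d,(v-K[1,2])/K[1,1]*d,d],-1)
    E=c['extrinsics'];W=(P-E[:3,3])@E[:3,:3]
    W[d==0]=np.nan
    return W
def ray(c,u,v,z):
    K=c['mtx'];E=c['extrinsics'];R=E[:3,:3];o=-R.T@E[:3,3]
    d=R.T@np.array([(u-K[0,2])/K[0,0],(v-K[1,2])/K[1,1],1.])
    return o+d*(z-o[2])/d[2]
E
python3 - <<'E'
from h import *
for n in('top','side'):
    c=cam(n,n+'0.png'); np.savez(n+'0.npz',**c)
    E=c['extrinsics'];print(n,c['mtx'].tolist(),(-E[:3,:3].T@E[:3,3]).round(3),E[2,:3].round(3))
print(monitor.observe())
E
```

```text
top [[510.4995720333202, 0.0, 284.0104741892434], [0.0, 510.4995720333202, 207.10604504916444], [0.0, 0.0, 1.0]] [ 0.451 -0.062  1.615] [ 0.061  0.006 -0.998]
side [[380.1248755493259, 0.0, 280.8489218378342], [0.0, 380.1248755493259, 211.36284105114956], [0.0, 0.0, 1.0]] [ 0.084 -0.594  0.762] [ 0.486  0.563 -0.669]
{'t': 0.1, 'joint_pos': array([ 1.14637173e+00,  3.00425006e-01,  1.52153517e+00,  5.10646795e-06,
        1.32069519e+00, -6.66090548e-02]), 'joint_velocities': array([ 8.46258950e-04, -3.94555171e-04, -2.81649366e-04,  6.71680109e-04,
        7.13690147e-04, -9.40328570e-05]), 'effort': array([ 2.23082388e-04, -5.44380677e+01, -3.62368190e+01, -1.03717887e-04,
        3.06459100e-03, -5.42049315e-05]), 'position': array([0.19254374, 0.51496716, 0.23076602]), 'eef_rot': array([-1.31548797e-04,  1.77955480e-01,  9.84038396e-01, -5.14817837e-04]), 'force': array([ 0.34472043, -0.29278755, -0.00519279]), 'torque': array([0.01047041, 0.00137072, 0.01529981]), 'opening': 0.08553083241172958}
```

View pics/top0.png

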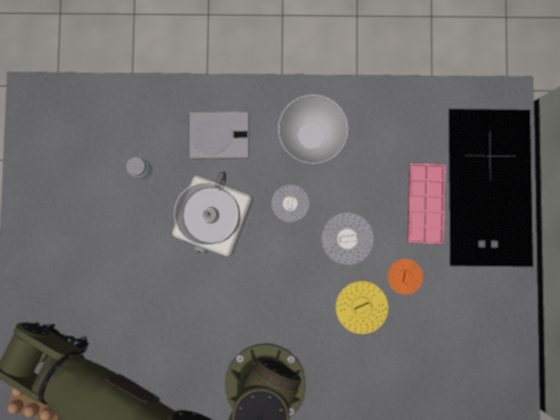

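View pics/side0.png

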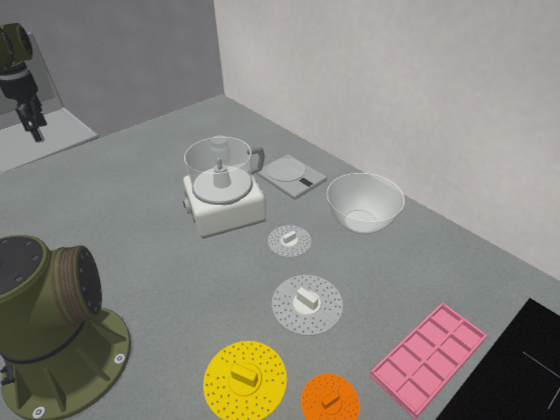

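The top view shows the large grey disc at about (347,239), with the small grey disc at (290,203) and the yellow and orange discs to leave alone. The processor is at about (210,214). In the side view the disc is at (307,302) and the spindle at (220,175).

Run:
```python
from h import *
c=np.load('top0.npz');W=pts(c);s=np.load('side0.npz');S=pts(s)
def rep(m,t,P):
    q=P[m]; 
    if len(q)<3: print(t,len(q));return
    a=q[:,:2];u,sv,vt=np.linalg.svd(a-a.mean(0),full_matrices=False)
    print(t,len(q),q.mean(0).round(4),'z',q[:,2].min().round(3),q[:,2].max().round(3),'ang',np.degrees(np.arctan2(vt[0,1],vt[0,0])).round(1),'sv',(sv/np.sqrt(len(q))).round(4),'bb',a.min(0).round(3),a.max(0).round(3))
def box(sh,x0,y0,x1,y1):
    m=np.zeros(sh[:2],bool);m[y0:y1,x0:x1]=1;return m
b=box(W.shape,318,208,378,270)
rep(b&(W[...,2]>.05),'grip top',W);rep(b&(W[...,2]>.028)&(W[...,2]<.042),'plate top',W)
bs=box(S.shape,265,265,350,340)
rep(bs&(S[...,2]>.05),'grip side',S);rep(bs&(S[...,2]>.028)&(S[...,2]<.042),'plate side',S)
b=box(W.shape,165,170,260,262)
for lo,hi in((.085,.11),(.155,.165),(.166,.178),(.18,.2),(.2,.21)): rep(b&(W[...,2]>lo)&(W[...,2]<hi),f'proc {lo}-{hi}',W)
print('z around spindle');print((1000*W[204:224,200:221,2]).round(0).astype(int))
# white base (colour) rect
g=c['color'].astype(int);m=(b&(g.min(2)>185)).astype(np.uint8)
pt=np.argwhere(m)[:,::-1].astype(np.float32);r_=cv2.minAreaRect(pt);print(r_)
B=np.array([ray(c,*p,.1) for p in cv2.boxPoints(r_)]);print(B.round(3),B.mean(0).round(4))
def crop(c,x0,y0,x1,y1,f):
    return cv2.resize(c['color'][y0:y1,x0:x1,::-1],(f*(x1-x0),f*(y1-y0)),interpolation=cv2.INTER_CUBIC)
A=np.hstack([crop(c,190,194,230,234,9),crop(c,325,217,365,257,9)])
D=np.hstack([crop(s,195,150,245,180,7),crop(s,285,285,335,315,7)])
D=np.pad(D,((0,0),(0,A.shape[1]-D.shape[1]),(0,0))) if D.shape[1]<=A.shape[1] else D[:,:A.shape[1]]
cv2.imwrite('pics/crop1.png',np.vstack([A,D]))
```

```text
grip top 103 [ 0.4521 -0.2496  0.0657] z 0.052 0.074 ang 97.3 sv [0.0148 0.0053] bb [ 0.442 -0.276] [ 0.463 -0.224]
plate top 1878 [ 0.4522 -0.2501  0.0352] z 0.028 0.042 ang -120.3 sv [0.0414 0.0408] bb [ 0.374 -0.33 ] [ 0.532 -0.171]
grip side 232 [ 0.4484 -0.2531  0.0627] z 0.05 0.069 ang -81.9 sv [0.0149 0.0055] bb [ 0.439 -0.276] [ 0.461 -0.226]
plate side 3101 [ 0.4466 -0.2552  0.0344] z 0.03 0.042 ang -169.3 sv [0.0416 0.0413] bb [ 0.371 -0.33 ] [ 0.531 -0.17 ]
proc 0.085-0.11 2538 [0.5127 0.1481 0.1026] z 0.085 0.11 ang 162.3 sv [0.0588 0.0539] bb [0.397 0.045] [0.636 0.278]
proc 0.155-0.165 162 [0.529  0.1826 0.1601] z 0.155 0.165 ang 141.2 sv [0.0402 0.0357] bb [0.436 0.078] [0.631 0.247]
proc 0.166-0.178 111 [0.5222 0.1962 0.1717] z 0.166 0.178 ang 157.3 sv [0.0538 0.0499] bb [0.436 0.076] [0.637 0.247]
proc 0.18-0.2 290 [0.5484 0.1747 0.191 ] z 0.18 0.2 ang 144.4 sv [0.0687 0.0443] bb [0.433 0.074] [0.636 0.248]
proc 0.2-0.21 240 [0.5243 0.169  0.2046] z 0.2 0.21 ang 170.0 sv [0.0626 0.0601] bb [0.431 0.076] [0.629 0.251]
z around spindle
[[                 105           
[... 8658 characters left out ...]
             106                  109
                   109                  107                  105
                   102                  105                  110
                   114                  117                  123
                   116                  111                  110
                   106                  110                  105
                   105                  115                  106]]
((210.2747344970703, 215.6309814453125), (56.77440643310547, 60.793609619140625), 20.725557327270508)
[[0.461 0.275 0.1  ]
 [0.631 0.215 0.1  ]
 [0.572 0.055 0.1  ]
 [0.403 0.117 0.1  ]] [0.5168 0.1656 0.1   ]<stdin>:16: RuntimeWarning: invalid value encountered in cast
```

View pics/crop1.png

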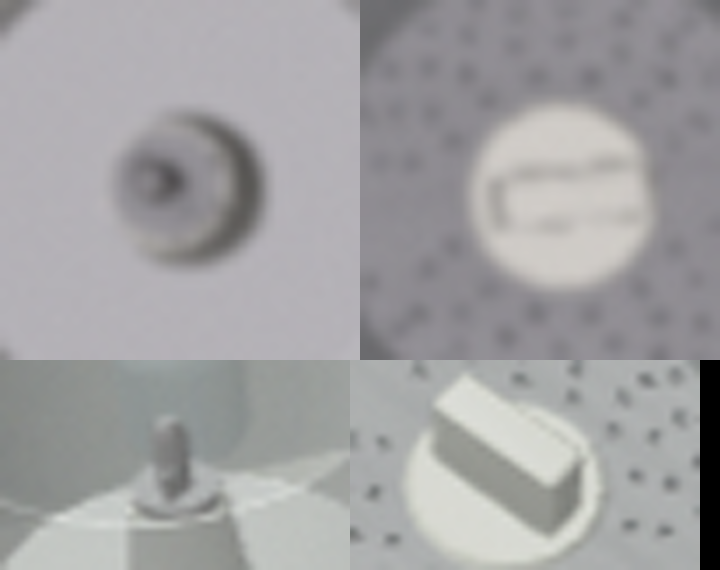

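The crops show the grip running almost along image x in the top view, about 97° in world. The spindle nose is at about (207.5,214.2), and there is a key hint at lower right. I'll average frames to get the axis and the key direction.

Run:
```python
from h import *
np.set_printoptions(linewidth=200)
out=[]
for n,(x0,y0,x1,y1) in(('top',(192,198,228,228)),('side',(200,150,240,180))):
    L=[cam(n) for _ in range(16)]
    D=np.array([l['depth'] for l in L]);D[D==0]=np.nan
    c=dict(L[0]);c['depth']=np.nan_to_num(np.nanmedian(D,0)).astype(np.float32);c['color']=np.mean([l['color'] for l in L],0)
    np.savez(n+'_avg.npz',**c);W=pts(c)
    b=np.zeros(W.shape[:2],bool);b[y0:y1,x0:x1]=1;z=W[...,2]
    for lo,hi in((.156,.165),(.1665,.177),(.178,.184),(.184,.196)):
        q=W[b&(z>lo)&(z<hi)];print(n,lo,hi,len(q),np.nanmean(q,0).round(4),'bb',q[:,:2].min(0).round(4),q[:,:2].max(0).round(4))
        if lo==.1665: print(q.round(4).tolist())
    if n=='top':
        print((1000*z[207:223,200:220]).round(0))
        # rim circle
        bb=np.zeros_like(b);bb[165:265,160:262]=1
        q=W[bb&(z>.198)&(z<.212)];
        A=np.c_[2*q[:,:2],np.ones(len(q))];sol=np.linalg.lstsq(A,(q[:,:2]**2).sum(1),rcond=None)[0]
        print('rim',sol[:2],np.sqrt(sol[2]+sol[:2]@sol[:2]),len(q))
    k=c['color'][y0:y1,x0:x1,::-1];k=np.clip((k-k.min())*255/(k.max()-k.min()),0,255).astype(np.uint8)
    k=cv2.resize(k,(400,320),interpolation=cv2.INTER_CUBIC);out.append(k)
cv2.imwrite('pics/crop2.png',np.hstack(out))
print(monitor.observe()['t'])
```

```text
top 0.156 0.165 87 [0.5169 0.1611 0.16  ] bb [0.5013 0.1457] [0.533  0.1777]
top 0.1665 0.177 10 [0.5166 0.1594 0.1711] bb [0.5095 0.1533] [0.5265 0.1701]
[[0.5264, 0.1701, 0.171], [0.5265, 0.1675, 0.1697], [0.5235, 0.1697, 0.173], [0.5179, 0.1553, 0.1739], [0.5153, 0.1561, 0.1688], [0.5122, 0.1581, 0.174], [0.5123, 0.1554, 0.1728], [0.5125, 0.1533, 0.1677], [0.5095, 0.1555, 0.1719], [0.5097, 0.1533, 0.1678]]
top 0.178 0.184 1 [0.5231 0.1597 0.1828] bb [0.5231 0.1597] [0.5231 0.1597]
top 0.184 0.196 20 [0.517  0.162  0.1865] bb [0.5117 0.1565] [0.5229 0.1678]
[[108. 110. 108. 107. 108. 108. 108. 108. 109. 117. 126. 123. 118. 115. 108. 107. 107. 110. 108. 108.]
 [108. 108. 108. 109. 108. 108. 107. 153. 154. 154. 155. 154. 143. 134. 127. 117. 107. 108. 109. 109.]
 [107. 108. 108. 109. 110. 153. 162. 160. 159. 160. 160. 159. 153. 155. 141. 130. 118. 107. 108. 108.]
 [107. 107. 108. 107. 161. 159. 161. 159. 162. 160. 159. 161. 158. 155. 153. 139. 128. 119. 108. 107.]
 [106. 109. 110. 155. 160. 171. 170. 160. 162. 159. 159. 159. 161. 159. 155. 147. 136. 127. 116. 108.]
 [108. 108. 107. 16
[... 2300 characters left out ...]
 [0.5099, 0.1526, 0.1679], [0.5172, 0.0755, 0.1766], [0.5202, 0.0754, 0.1752], [0.5111, 0.0759, 0.1763], [0.5138, 0.0755, 0.1751], [0.5168, 0.0754, 0.1736], [0.52, 0.0757, 0.1718], [0.5051, 0.0765, 0.1758], [0.5078, 0.076, 0.1746], [0.5109, 0.0762, 0.1729], [0.5139, 0.0761, 0.1715], [0.5169, 0.076, 0.17], [0.5202, 0.0764, 0.1681], [0.4944, 0.079, 0.1766], [0.4966, 0.0776, 0.1762], [0.4996, 0.0778, 0.1746], [0.5023, 0.0773, 0.1735], [0.5047, 0.0764, 0.1728], [0.5075, 0.0761, 0.1715], [0.5101, 0.0755, 0.1705], [0.5135, 0.0761, 0.1685]]
side 0.178 0.184 55 [0.4887 0.1047 0.1815] bb [0.4363 0.0751] [0.5207 0.1657]
side 0.184 0.196 161 [0.477  0.0956 0.1896] bb [0.4368 0.0749] [0.5218 0.1655]
1.7
```

View pics/crop2.png

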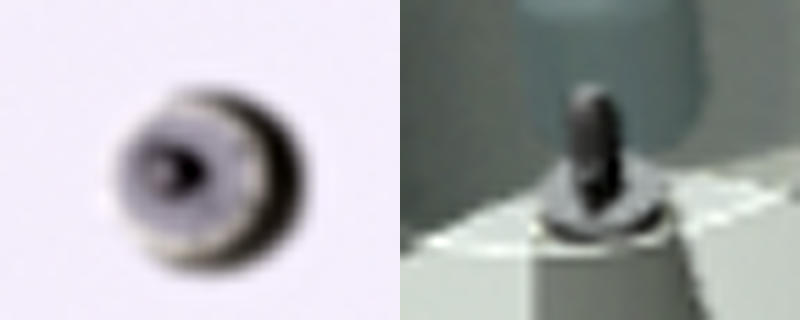

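The spindle axis is at about (0.5173, 0.1615). Both cameras show key clusters near (0.525,0.169) and (0.511,0.154), so the keys lie at about 46°. The disc is at (0.452,-0.250) with its grip at 97.5°. Moving now.

Request:
jog_arm:
  plan:
    - [0.7,[0.3,-1,0.1],-0.4]
    - [0.7,[0.35,-1,0],-0.4]
    - [0.7,[0.35,-1,0],-0.4]
    - [0.7,[0.35,-1,0],-0.4]
    - [0.7,[0.35,-1,0],-0.4]
    - [0.7,[0.35,-1,0],-0.4]
    - [0.7,[0.35,-1,0],-0.4]
    - [0.7,[0.35,-1,0],-0.4]

```text
t: 2.37
position: [0.2744, 0.2686, 0.2328]
eef_rot: [-0.0, 0.335, 0.942, 0.0]
force: [1.2, 0.1, 0.4]
opening: 0.06
```

Request:
jog_arm:
  plan:
    - [0.7,[0.34,-1,0],-0.45]
    - [0.7,[0.34,-1,0],-0.45]
    - [0.7,[0.34,-1,0],-0.45]
    - [0.7,[0.34,-1,0],-0.45]
    - [0.7,[0.34,-1,0],-0.45]
    - [0.7,[0.34,-1,0],-0.45]
    - [0.7,[0.34,-1,0],-0.45]
    - [0.7,[0.34,-1,0],-0.45]

```text
t: 3.03
position: [0.3568, 0.0163, 0.2348]
eef_rot: [0.003, 0.506, 0.863, 0.002]
force: [1.0, 0.7, 1.0]
opening: 0.0596
```

Request:
jog_arm:
  plan:
    - [0.7,[0.34,-1,-0.5],-0.45]
    - [0.7,[0.34,-1,-0.5],-0.45]
    - [0.7,[0.34,-1,-0.5],-0.45]
    - [0.7,[0.34,-1,-0.5],-0.45]
    - [0.7,[0.34,-1,-0.5],-0.45]
    - [0.7,[0.34,-1,-0.5],-0.45]
    - [0.7,[0.34,-1,-0.5],-0.45]
    - [0.7,[0.34,-1,-0.5],-0.45]

```text
t: 3.7
position: [0.4413, -0.2385, 0.1139]
eef_rot: [0.009, 0.66, 0.751, 0.003]
force: [0.6, 0.3, 1.1]
opening: 0.0599
```

Request:
jog_arm:
  plan:
    - [0.7,[0.35,-0.35,-0.2],0]
    - [0.7,[0,0,-0.3],0]
    - [0.7,[0,0,-0.3],0]
    - [0.7,[0,0,-0.2],0]
    - [0.7,[0,0,0],0]
    - [0.7,[0,0,0],0]
    - [0.7,[0,0,0],0]
    - [0.7,[0,0,0],0]

```text
t: 4.37
position: [0.4508, -0.2511, 0.079]
eef_rot: [0.007, 0.662, 0.75, 0.002]
force: [1.0, -0.1, 0.5]
opening: 0.0597
```

Run:
```python
from h import *
o=monitor.observe();print(o['position'].round(4),o['eef_rot'].round(4),o['joint_pos'].round(3),o['force'].round(2))
c=cam('side','s1.png');S=pts(c);z=S[...,2]
b=np.zeros(z.shape,bool);b[230:345,250:370]=1
k=c['color'][210:345,230:400,::-1];cv2.imwrite('pics/s1c.png',cv2.resize(k,None,fx=4,fy=4,interpolation=cv2.INTER_CUBIC))
```

```text
[ 0.4508 -0.2511  0.079 ] [0.0074 0.6616 0.7498 0.0025] [-0.581  0.402  1.773  0.003  0.951 -0.707] [ 0.99 -0.1   0.54]
```

View pics/s1c.png

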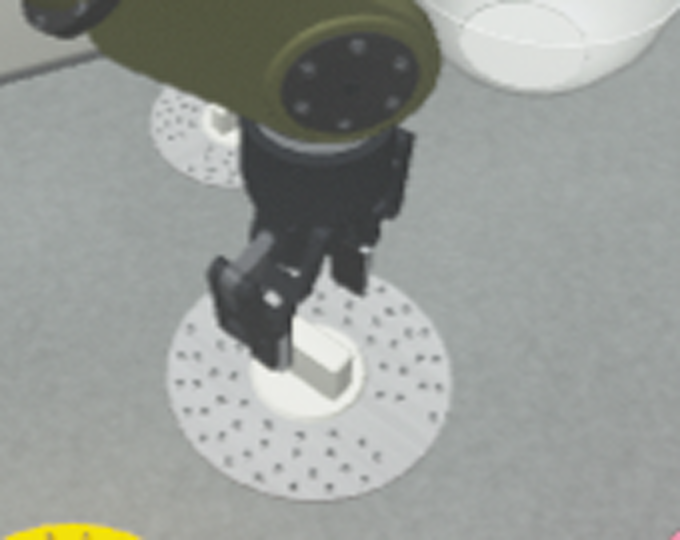

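The picture shows the fingers straddling the grip, at crop (290,340) and (350,280). Descending and closing.

Request:
jog_arm:
  plan:
    - [0.7,[0.04,0.03,-0.3],0]
    - [0.7,[0,0,-0.3],0]
    - [0.7,[0,0,-0.3],0]
    - [0.7,[0,0,-0.25],0]
    - [0.7,[0,0,0],0]
    - [0.5,[0,0,0],0]
    - [0.3,[0,0,0],0]
    - [0.3,[0,0,0],0]

```text
t: 5.08
position: [0.4521, -0.2496, 0.0409]
eef_rot: [0.008, 0.661, 0.75, 0.003]
force: [-0.2, -0.2, -0.3]
opening: 0.0262
```

Request:
jog_arm:
  plan:
    - [0.0,[0,0,0],0]
    - [0.0,[0,0,0],0]
    - [0.0,[0,0,0],0]
    - [0.0,[0,0,0],0]
    - [0.0,[0,0,0.2],0]
    - [0.0,[0,0,0.4],0]
    - [0.0,[0,0,0.8],0]
    - [0.0,[0,0,1],0]

```text
t: 5.75
position: [0.4494, -0.248, 0.1113]
eef_rot: [0.003, 0.661, 0.75, 0.002]
force: [1.2, -0.4, -0.5]
opening: 0.0172
```

Request:
jog_arm:
  plan:
    - [0.0,[0,0.4,1],-0.3]
    - [0.0,[0,0.6,1],-0.6]
    - [0.0,[0.1,0.8,1],-0.65]
    - [0.0,[0.2,0.9,1],-0.65]
    - [0.0,[0.2,0.9,1],-0.65]
    - [0.0,[0.2,0.9,0.7],-0.65]
    - [0.0,[0.2,0.9,0.2],-0.65]
    - [0.0,[0.2,0.9,0],-0.65]

```text
t: 6.42
position: [0.4799, -0.0554, 0.3061]
eef_rot: [0.007, 0.828, 0.56, 0.005]
force: [0.5, -0.1, -1.7]
opening: 0.0169
```

Request:
jog_arm:
  plan:
    - [0.0,[0.15,0.9,0],-0.55]
    - [0.0,[0.15,0.9,0],-0.55]
    - [0.0,[0.15,0.9,0],-0.55]
    - [0.0,[0.15,0.9,0],-0.55]
    - [0.0,[0.15,0.9,0],-0.55]
    - [0.0,[0.15,0.9,0],-0.55]
    - [0.0,[0.15,0.9,0],-0.3]
    - [0.0,[0.1,0.3,0],0]

```text
t: 7.08
position: [0.5128, 0.1557, 0.312]
eef_rot: [0.01, 0.919, 0.393, 0.006]
force: [0.5, 0.4, -2.0]
opening: 0.0167
```

Request:
jog_arm:
  plan:
    - [0.0,[0,0,0],0]
    - [0.0,[0,0,0],0]
    - [0.0,[0,0,0],0]
    - [0.0,[0,0,0],0]
    - [0.0,[0,0,0],0]
    - [0.0,[0,0,0],0]
    - [0.0,[0,0,0],0]
    - [0.0,[0,0,0],0]

```text
t: 7.75
position: [0.5123, 0.1524, 0.3129]
eef_rot: [0.01, 0.919, 0.393, 0.006]
force: [0.3, -0.3, -1.5]
opening: 0.0171
```

```bash
cat > disc.py <<'E'
from h import *
def meas(n,N=6,save=None):
    o=monitor.observe();tz=o['position'][2];L=[cam(n,save if i==0 else None) for i in range(N)]
    D=np.array([l['depth'] for l in L]);D[D==0]=np.nan
    c=dict(L[0]);c['depth']=np.nan_to_num(np.nanmedian(D,0)).astype(np.float32);W=pts(c)
    p=o['position'];pz=tz-.041+.035
    m=(abs(W[...,2]-pz)<.006)&(np.hypot(W[...,0]-p[0],W[...,1]-p[1])<.095)
    q=W[m]
    A=np.c_[q[:,:2],np.ones(len(q))];pl=np.linalg.lstsq(A,q[:,2],rcond=None)[0]
    # rim circle: hull of points
    h=cv2.convexHull(q[:,:2].astype(np.float32))[:,0]
    (cx,cy),rad=cv2.minEnclosingCircle(h)
    # outermost per angle bins, lsq circle
    a=np.arctan2(q[:,1]-cy,q[:,0]-cx);rr=np.hypot(q[:,1]-cy,q[:,0]-cx);e=[]
    for k in range(-18,18):
        s=(a>=k*np.pi/18)&(a<(k+1)*np.pi/18)
        if s.sum() and rr[s].max()>.072: e.append(q[s][rr[s].argmax(),:2])
    e=np.array(e);B=np.c_[2*e,np.ones(len(e))];s=np.linalg.lstsq(B,(e**2).sum(1),rcond=None)[0]
    print(n,len(q),'encl',round(cx,4),round(cy,4),round(rad,4),'lsq',s[:2].round(4),np.sqrt(s[2]+s[:2]@s[:2]).round(4),len(e),'z',q[:,2].mean().round(4),'exp',round(pz,4),'slope',pl[:2].round(4))
    return c
E
python3 - <<'E'
from disc import *
o=monitor.observe();print(o['t'],o['position'].round(4),o['eef_rot'].round(4),o['force'].round(2),o['torque'].round(3),2*np.degrees(np.arctan2(o['eef_rot'][2],o['eef_rot'][1])))
meas('top');c=meas('side',save='s2.png')
cv2.imwrite('pics/s2c.png',cv2.resize(c['color'][70:230,130:310,::-1],None,fx=3.5,fy=3.5,interpolation=cv2.INTER_CUBIC))
E
```

```text
7.75 [0.5123 0.1524 0.3129] [0.0101 0.9193 0.3934 0.0057] [ 0.33 -0.28 -1.49] [0.067 0.009 0.002] 46.33896119762987
top 1219 encl 0.5132 0.1518 0.08 lsq [0.5134 0.1517] 0.0791 26 z 0.307 exp 0.3069 slope [ 0.0225 -0.0056]
side 1447 encl 0.5117 0.1521 0.0808 lsq [0.5114 0.1521] 0.0796 33 z 0.3052 exp 0.3068 slope [ 0.0226 -0.0049]
```

View pics/s2c.png

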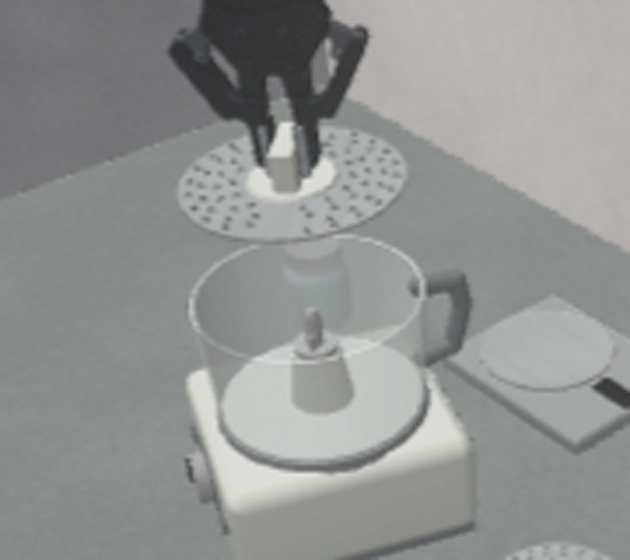

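The picture shows the disc held level above the bowl, with its plate centre at about crop (293,185) and the spindle below at (313,325). Plate centre and TCP agree to within 1 mm. The tilt is about 0.02 rad, which puts the foot about 0.7 mm further in +x. I'll correct x and y, then lower.

Request:
jog_arm:
  plan:
    - [0.0,[0.14,0.32,-0.3],0]
    - [0.0,[0,0,-0.5],0]
    - [0.0,[0,0,-0.5],0]
    - [0.0,[0,0,-0.5],0]
    - [0.0,[0,0,-0.3],0]
    - [0.0,[0,0,0],0]
    - [0.0,[0,0,0],0]
    - [0.0,[0,0,0],0]

```text
t: 9.02
position: [0.5175, 0.1664, 0.2446]
eef_rot: [0.01, 0.919, 0.394, 0.006]
force: [0.8, 0.2, -2.2]
opening: 0.0168
```

Run:
```python
from disc import *
o=monitor.observe();print(o['t'],o['position'].round(4),o['eef_rot'].round(4),o['force'].round(2),o['torque'].round(3),2*np.degrees(np.arctan2(o['eef_rot'][2],o['eef_rot'][1])))
meas('top');meas('side')
```

```text
9.0167 [0.5175 0.1664 0.2446] [0.0098 0.9191 0.394  0.0057] [ 0.79  0.25 -2.18] [0.005 0.024 0.009] 46.40543477389536
top 1051 encl 0.5186 0.1653 0.08 lsq [0.5183 0.1654] 0.0794 23 z 0.2392 exp 0.2386 slope [ 0.0237 -0.0039]
side 1370 encl 0.517 0.1656 0.0806 lsq [0.5162 0.1651] 0.0793 33 z 0.237 exp 0.239 slope [ 0.0221 -0.0046]
```

Request:
jog_arm:
  plan:
    - [0.0,[-0.03,-0.13,0],0]
    - [0.0,[0,0,0],0]
    - [0.0,[0,0,-0.1],0]
    - [0.0,[0,0,-0.1],0]
    - [0.0,[0,0,-0.1],0]
    - [0.0,[0,0,0],0]
    - [0.0,[0,0,0],0]
    - [0.0,[0,0,0],0]

```text
t: 10.28
position: [0.5162, 0.1617, 0.2342]
eef_rot: [0.01, 0.919, 0.394, 0.005]
force: [0.0, -0.9, -1.5]
opening: 0.0172
```

Request:
jog_arm:
  plan:
    - [0.0,[0.01,0.02,-0.1],0]
    - [0.0,[0,0,-0.1],0]
    - [0.0,[0,0,-0.1],0]
    - [0.0,[0,0,-0.1],0]
    - [0.0,[0,0,0],0]
    - [0.0,[0,0,0],0]
    - [0.0,[0,0,0],0]
    - [0.0,[0,0,0],0]

```text
t: 10.95
position: [0.5165, 0.1625, 0.2207]
eef_rot: [0.01, 0.919, 0.394, 0.005]
force: [-0.2, -0.4, -2.6]
opening: 0.017
```

Request:
jog_arm:
  plan:
    - [0.0,[0,0,-0.06],0]
    - [0.0,[0,0,-0.06],0]
    - [0.0,[0,0,-0.06],0]
    - [0.0,[0,0,-0.05],0]
    - [0.0,[0,0,0],0]
    - [0.0,[0,0,0],0]
    - [0.0,[0,0,0],0]
    - [0.0,[0,0,0],0]

```text
t: 11.62
position: [0.5166, 0.1625, 0.2133]
eef_rot: [0.01, 0.919, 0.394, 0.006]
force: [0.7, 0.8, -2.2]
opening: 0.0173
```

Still no contact force. Going on in 1 mm steps.

Request:
jog_arm:
  plan:
    - [0.0,[0,0,-0.04],0]
    - [0.0,[0,0,-0.04],0]
    - [0.0,[0,0,0],0]
    - [0.0,[0,0,0],0]
    - [0.0,[0,0,0],0]
    - [0.0,[0,0,0],0]
    - [0.0,[0,0,0],0]
    - [0.0,[0,0,0],0]

```text
t: 12.28
position: [0.5166, 0.1626, 0.2108]
eef_rot: [0.01, 0.919, 0.394, 0.006]
force: [-0.1, 0.4, -1.0]
opening: 0.0174
```

Request:
jog_arm:
  plan:
    - [0.0,[0,0,-0.04],0]
    - [0.0,[0,0,-0.04],0]
    - [0.0,[0,0,0],0]
    - [0.0,[0,0,0],0]
    - [0.0,[0,0,0],0]
    - [0.0,[0,0,0],0]
    - [0.0,[0,0,0],0]
    - [0.0,[0,0,0],0]

```text
t: 12.95
position: [0.5166, 0.1626, 0.2082]
eef_rot: [0.01, 0.919, 0.394, 0.006]
force: [-0.4, -0.5, -1.4]
opening: 0.017
```

Request:
jog_arm:
  plan:
    - [0.0,[0,0,-0.05],0]
    - [0.0,[0,0,-0.05],0]
    - [0.0,[0,0,-0.04],0]
    - [0.0,[0,0,0],0]
    - [0.0,[0,0,0],0]
    - [0.0,[0,0,0],0]
    - [0.0,[0,0,0],0]
    - [0.0,[0,0,0],0]

```text
t: 13.62
position: [0.5166, 0.1626, 0.2034]
eef_rot: [0.01, 0.919, 0.394, 0.006]
force: [-0.9, -0.2, -1.9]
opening: 0.0172
```

Run:
```python
from disc import *
o=monitor.observe();print(o['t'],o['position'].round(4),o['force'].round(2),o['torque'].round(3),o['opening'])
meas('top');meas('side')
```

```text
13.6167 [0.5166 0.1626 0.2034] [-0.92 -0.18 -1.92] [-0.008  0.016 -0.045] 0.017154173685787633
top 1038 encl 0.5209 0.1619 0.0907 lsq [0.5198 0.1612] 0.0859 26 z 0.1977 exp 0.1974 slope [ 0.0178 -0.0043]
side 1744 encl 0.5189 0.1601 0.092 lsq [0.5162 0.1617] 0.0884 34 z 0.1965 exp 0.1974 slope [ 0.0101 -0.0063]
```

The plate sits about 2.4 mm above home with no force, so the slots are over the keys. I'll lower another 1.5 mm and release.

Request:
jog_arm:
  plan:
    - [0.0,[0,0,-0.03],0]
    - [0.0,[0,0,-0.02],0]
    - [0.0,[0,0,0],0]
    - [0.0,[0,0,0],0]
    - [0.0,[0,0,0],0]
    - [0.0,[0,0,0],0]
    - [0.0,[0,0,0],0]
    - [0.0,[0,0,0],0]

```text
t: 14.88
position: [0.5166, 0.1626, 0.2018]
eef_rot: [0.01, 0.919, 0.394, 0.006]
force: [-0.3, 0.2, -1.3]
opening: 0.0169
```

Request:
jog_arm:
  plan:
    - [0.25,[0,0,0],0]
    - [0.3,[0,0,0],0]
    - [0.4,[0,0,0],0]
    - [0.5,[0,0,0],0]
    - [0.5,[0,0,0],0]
    - [0.5,[0,0,0],0]
    - [0.5,[0,0,0],0]
    - [0.5,[0,0,0],0]

```text
t: 15.55
position: [0.5172, 0.1625, 0.2027]
eef_rot: [0.01, 0.919, 0.394, 0.007]
force: [-0.8, 1.9, 0.9]
opening: 0.0425
```

Request:
jog_arm:
  plan:
    - [0.5,[0,0,0.3],0]
    - [0.5,[0,0,0.7],0]
    - [0.5,[0,0,1],0]
    - [0.5,[0,0,1],0]
    - [0.5,[-0.3,-1,0.8],0]
    - [0.5,[-0.3,-1,0.5],0]
    - [0.5,[-0.3,-1,0.3],0]
    - [0.5,[-0.3,-1,0],0]

```text
t: 16.22
position: [0.4781, 0.0425, 0.3501]
eef_rot: [0.01, 0.918, 0.397, 0.006]
force: [0.9, -0.6, -0.0]
opening: 0.0429
```

Request:
jog_arm:
  plan:
    - [0.5,[-0.3,-1,0],0]
    - [0.5,[-0.3,-1,0],0]
    - [0.5,[-0.3,-1,0],0]
    - [0.5,[-0.3,-1,0],0]
    - [0.5,[-0.3,-1,0],0]
    - [0.5,[-0.1,-0.5,0],0]
    - [0.5,[0,0,0],0]
    - [0.5,[0,0,0],0]

```text
t: 16.88
position: [0.4237, -0.1337, 0.3584]
eef_rot: [0.014, 0.919, 0.395, 0.01]
force: [0.2, 0.1, -0.6]
opening: 0.0428
```

Run:
```python
from h import *
o=monitor.observe();print(o['t'],o['position'].round(4),o['force'].round(2),o['opening'])
for n in('top','side'):
    L=[cam(n) for _ in range(10)];D=np.array([l['depth'] for l in L]);D[D==0]=np.nan
    c=dict(L[0]);c['depth']=np.nan_to_num(np.nanmedian(D,0)).astype(np.float32);W=pts(c);z=W[...,2]
    R=np.hypot(W[...,0]-.5173,W[...,1]-.1615)
    q=W[(abs(z-.2)<.01)&(R<.068)&(R>.03)]
    print(n,len(q),'plate',q.mean(0).round(4),np.median(q[:,2]).round(4),'slope',np.linalg.lstsq(np.c_[q[:,:2],np.ones(len(q))],q[:,2],rcond=None)[0][:2].round(4))
    q=W[(z>.215)&(z<.24)&(R<.04)];print('grip',len(q),q.mean(0).round(4),np.percentile(q[:,2],75).round(4))
    x0,y0=(150,150) if n=='top' else (150,110)
    cv2.imwrite(f'pics/{n}3.png',cv2.resize(c['color'][y0:y0+120,x0:x0+130,::-1],None,fx=4,fy=4,interpolation=cv2.INTER_CUBIC))
a=[cv2.imread(f'pics/{n}3.png') for n in('top','side')];cv2.imwrite('pics/f3.png',cv2.resize(np.hstack(a),(780,360)))
```

```text
16.8833 [ 0.4237 -0.1337  0.3584] [ 0.19  0.12 -0.61] 0.042823482484010224
top 1503 plate [0.5172 0.1612 0.1954] 0.1953 slope [ 0.0123 -0.0054]
grip 128 [0.5167 0.161  0.2267] 0.2278
side 655 plate [0.4967 0.1562 0.1934] 0.1932 slope [ 0.0114 -0.007 ]
grip 97 [0.5126 0.157  0.2233] 0.2252
```

View pics/f3.png

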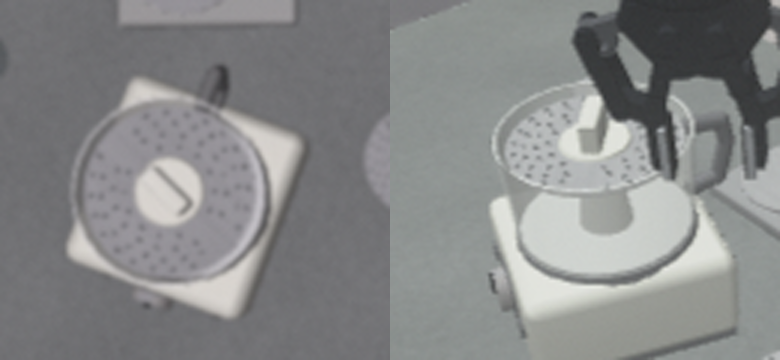

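The picture shows the disc seated 10 mm below the rim, level, with the arm clear of it. Plate height is 0.195, as expected for home. I'll take a baseline for the camera slope and hand in.

Run:
```python
from h import *
W=pts(np.load('top_avg.npz'));z=W[...,2];R=np.hypot(W[...,0]-.452,W[...,1]+.25)
q=W[(abs(z-.035)<.01)&(R<.068)&(R>.03)];print(q.mean(0).round(4),np.linalg.lstsq(np.c_[q[:,:2],np.ones(len(q))],q[:,2],rcond=None)[0][:2].round(4))
print(r.job_done())
```

```text
[ 0.4519 -0.2498  0.035 ] [ 0.0004 -0.0009]
the job is handed in; nothing more can be done
None
```

The large grey disc is on the spindle and let go, and by my last checks it is fully home. The job is handed in; no verdict was reported.

**How it went:** I read the key direction from the camera depth (about 46°) and turned the disc to match in the air. The slots then went over the keys on the first try, without searching. The wrist force stayed within about 2 N of its resting value, so nothing was forced.

**Last checks:**

| Check | Reading | Expected or limit |
|---|---|---|
| Plate height, top camera | 0.1953 m | 0.195 m when home |
| Plate height, side camera | 0.1932 m | 0.195 m; this camera read 1–2 mm low on earlier plate readings |
| Plate centre, top camera | under 1 mm from the measured spindle axis | 3 mm |
| Plate tilt | about 0.013 rad | 0.05 rad |

- **Tilt:** it is real, not a camera error, because the same measurement on the worktop gave about 0.001 rad. It probably comes from play between bore and spindle.
- **Arm:** it was clear of everything when I handed in, at about 17 s.
- **Other things on the worktop:** nothing seemed touched on the way, but I did not re-measure their positions at the end.

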